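# Seat the soldering brick in the corner fence

## Task

Push the pale soldering brick, the slab with two rings lying on it, along the bench into the inner corner of the low steel fence, until its long side is flush against the fence's long wall and its end is flush against the short wall. Only push it with the fingers: do not lift, tip or carry it, do not touch the rings or let them fall off, and leave the jar, the charcoal block and the bangle where they are. Finish with the hand clear of everything.

Things in the scene. Friction and masses are not known exactly. Their poses are not given: they have to be found in the camera images.
- brick: Soldering brick: pale fire-brick slab, scorched on top, loose, 95 (own x) x 150 (own y) x 32 mm high, 0.35 to 0.65 kg (slides at about 2 to 8 N), too wide to grip. Origin: centre of underside, z up. At the start its +x long side roughly faces the long wall, its -y end the short wall; turned up to 0.3 rad, 25 to 100 mm from the long wall and 35 to 120 mm from the short one. Two rings lie on it.
- fence: Fixed steel L-shaped fence, walls 28 mm high, 6 thick. Origin: inner corner at bench height, z up. Long wall's inner face: x = 0, from the corner to y = +220 mm. Short wall's inner face: y = 0, to x = -110 mm (towards the robot). Flanges 3 mm high reach 26 mm outside. Seated brick: its origin at x = -47.5, y = +75 mm in this frame, its x and y axes along the fence's.
- ring_a: Brass finger ring lying flat on the brick, 25 mm outside, 7 mm high (its top 39 mm above the bench). Origin at the centre of its underside. Must stay on the brick.
- ring_b: Smaller steel finger ring lying flat on the brick, 22 mm outside, 5 mm high. Origin at the centre of its underside. Must stay on the brick.
- jar: Bystander: amber glass jar with steel cap, 54 mm diameter, 70 mm high, at one side of the work. Origin at the centre of its underside.
- charcoal: Bystander: small black charcoal block 45 x 75 x 30 mm, at one side of the work (jar and charcoal block may swap sides). Origin at the centre of its underside.
- bangle: Bystander: copper bangle lying flat beyond the long wall, 68 mm diameter, 12 mm high. Origin at the centre of its underside.
Mind the look-alikes: they are no part of the job. What is meant by the brick is not blue, and is the larger of those in its own colour.

How it is judged:
At the end, for the whole second after the job is handed in: The brick lies flat and still in the corner: long side within 3 mm of the long wall, end within 3 mm of the short wall, square to the fence within 0.03 rad; both rings still lie on it; jar, charcoal block and bangle within 10 mm of where they were (x of brick in the frame of fence between -0.0505 and -0.0445 m and y of brick in the frame of fence between 0.072 and 0.078 m and angle between the y axis of brick and the y axis of fence, either way round below 0.03 rad and height (world z) of brick below 0.003 m and angle between brick's own z axis and vertical below 0.03 rad and linear speed of each of brick, ring_a, ring_b below 0.01 m/s and z of each of ring_a, ring_b in the frame of brick above 0.028 m and distance of each of jar, charcoal, bangle from where it was at the start of the episode below 0.01 m); the robot touches nothing.
It fails at once if the brick is lifted off the bench by more than 6 mm or tipped by more than 0.12 rad (height (world z) of brick above 0.006 m or angle between brick's own z axis and vertical above 0.12 rad).
It fails at once if a ring is touched by the arm or the fingers (contact force between any of ring_a, ring_b and the fingers above 0.3 N or contact force between any of ring_a, ring_b and the arm above 0.3 N).
It fails at once if a ring falls off the brick or is lifted from it (z of any of ring_a, ring_b in the frame of brick below 0.025 m or z of any of ring_a, ring_b in the frame of brick above 0.045 m).
It fails at once if the jar, the charcoal block or the bangle is moved by more than 10 mm (distance of any of jar, charcoal, bangle from where it was at the start of the episode above 0.01 m).
It also fails if it takes over 48 s, if anything falls off the work surface, if the arm or the gripper's body presses on something with over 40 N, if the wrist force passes 120 N, or if a joint passes its speed limit or range.

## Robot

A 7-joint arm with a two-finger parallel gripper is mounted at the origin on the work surface. World frame = base frame: x ahead of the robot, y to its left, z up, the work surface at z = 0. Lengths are in m, angles in rad, forces in N, time in s.
With the tool pointing down it reaches from about 0.425 to 0.925 m from the base axis. Payload 6.8 kg.
Tool frame: the origin (TCP) lies on the mounting face of the last link; the fingertips stand 173 mm ahead of it and the grasp point (between the pads) lies 155 mm ahead of it; z points along the fingers, y is the line along which they close (so a half turn about z gives the same grasp; the last joint's range is limited). The gripper opens to 85 mm and grips with 20 to 120 N. Pads are 22 mm wide; open, the fingers measure 114 mm over their backs; the gripper's body (76 mm by 85 mm) begins 54 mm behind the grasp point. The pads swing forward as they close: fully open they stand 13 mm farther back than shut.
Start: joints at [1.123, 0.477, 0.022, 1.555, -0.011, 1.109, -0.083], TCP at [0.225, -0.636, 0.405] pointing down, gripper open.
Joint ranges: [-2.96, 2.96], [-0.34, 2.1], [-1.41, 1.46], [0.24, 2.44], [-1.37, 4.51], [0.17, 1.92], [-2.96, 2.96]. Speed limits (rad/s): [2.39, 2.39, 3.14, 3.14, 3.14, 3.14, 3.14].

## Interface

Orientations are given as a 3x3 rotation matrix whose columns are the frame's x, y, z axes.
In Python, from rig import manip, cams gives the robot as it stands.
- The arm moves only by the tool servo_tool, never from a script. Its arguments are lists of equal length, an entry for each row: "travel": the shift along the tool's x, y, z as a fraction of full scale, a list of three; "twist": the turn, a rotation vector about the tool's x, y, z as a fraction of full scale, a list of three. A call has 1 to 5 rows; each row is the pose to reach, as a shift and turn from the pose commanded when the call began, along the tool's axes at that moment, turning the shorter way round; what a row does not reach only later rows make up. Full scale, the value 1, is 250 mm for a shift and pi rad for a turn. A row lasts 1/10 s, in which the tool goes at most 50 mm and 8.59 degrees, less where a joint would pass 70% of its speed; a pose out of reach is approached as far as the arm can. A call with a number of a shift or a turn outside -1 to 1 is refused whole. A call with a gripper value outside its range is refused whole. "fingers" is the closure, from 0 (fully open) to 1 (shut), set as the call begins (left out, the last holds). The fingers move at their own pace and stop on an object; "grip_force" is the grip in N (left out, the last holds). Time passes only in rows, so rows that repeat a pose let the fingers close. It gives the time, the measured TCP pose, the force, the opening and the grip force at its end, in the units of the state.
- manip.sense(): the state, without advancing time (a new reading comes with each control period).
- cams.get_image(name): name is "side" or "top"; returns the picture (420x560x3 uint8, red, green, blue); there is no depth.
- cams.camera_info(name): a dict with "fov_y" (degrees; the focal length in pixels is half the picture's height over the tangent of half this angle, whatever the lens; pixels are square), "cx", "cy" (the principal point, pixels), "D" ([k1, k2, p1, p2, k3] as OpenCV has them; the pictures are not rectified), "pose" (4x4, takes a point from camera to world coordinates). Camera axes: x right, y down, z forward; pixel columns grow to the right and rows downward; lengths in m; the calibration is good to about 2 mm. A picture is of the moment at which its call begins. camera_info takes no time and is no camera call.
- manip.sign_off(): hands the job in; it is judged then, once.
The state is a dict: "t": time; "q": joint angles; "joint_velocities": joint speeds; "joint_torque": joint torques, N m; "tcp_pos": TCP position; "eef_rot": TCP orientation; "wrist_force": force on the tool from outside, world axes, zero at the start; "ft_torque": the same for the moment, N m; "grip_width": opening from 0.0 (shut) to 1.0 (fully open); "grasp_force": force on a finger pad.
Only numpy, scipy, OpenCV 4.12 (cv2) and the standard library are available. Lean on these libraries where they do the work, as an engineer would, in place of code of your own. Each camera call takes 0.05 s, during which the arm holds its last target. There are 200 camera calls.

## Working session

There is one attempt and no reset: what is moved stays moved. The work goes in short steps, Python scripts to look and compute and a tool call to move; the robot and the scene stay as the last step left them, time stands still between calls to the robot, and variables do not carry over. Pictures are saved under pics/ and viewed, at most 10 in all, crops included, and the job is handed in when it is done.

Besides the shell and the picture viewer there is one more tool, called in YAML: its name, and indented under it one key for each argument. servo_tool: Moves the arm, as the interface text tells. Its arguments: {"type":"object","properties":{"travel":{"type":"array","items":{"type":"array","items":{"type":"number"}}},"twist":{"type":"array","items":{"type":"array","items":{"type":"number"}}},"fingers":{"type":"number"},"grip_force":{"type":"number"}},"required":["travel","twist"]}

```bash
mkdir -p pics; python3 - <<'E'
from rig import manip,cams
import cv2,numpy as np
np.set_printoptions(precision=4,suppress=True)
for n in("top","side"):
    im=cams.get_image(n); cv2.imwrite(f"pics/{n}0.png",im[:,:,::-1]); print(n,cams.camera_info(n))
s=manip.sense();print(s['t'],s['tcp_pos'],s['eef_rot'])
E
```

```text
top {'fov_y': 43.42185977182522, 'cx': 284.3875164874587, 'cy': 209.19129445797688, 'D': array([-0.1944,  0.    ,  0.    ,  0.    ,  0.    ]), 'pose': array([[-0.0145, -0.9913,  0.1309,  0.4153],
       [-0.9999,  0.0143, -0.0028,  0.0134],
       [ 0.001 , -0.131 , -0.9914,  1.3584],
       [ 0.    ,  0.    ,  0.    ,  1.    ]])}
side {'fov_y': 55.61115283320223, 'cx': 276.15521552826795, 'cy': 204.899122230504, 'D': array([-0.0274,  0.    ,  0.    ,  0.    ,  0.    ]), 'pose': array([[ 0.887 , -0.3325,  0.3203,  0.2672],
       [-0.4617, -0.6341,  0.6203, -0.5228],
       [-0.0032, -0.6981, -0.716 ,  0.6969],
       [ 0.    ,  0.    ,  0.    ,  1.    ]])}
0.1 [ 0.2249 -0.6362  0.4038] [[ 0.9428  0.3333 -0.0006]
 [ 0.3333 -0.9428  0.0015]
 [-0.0001 -0.0016 -1.    ]]
```

View pics/top0.png

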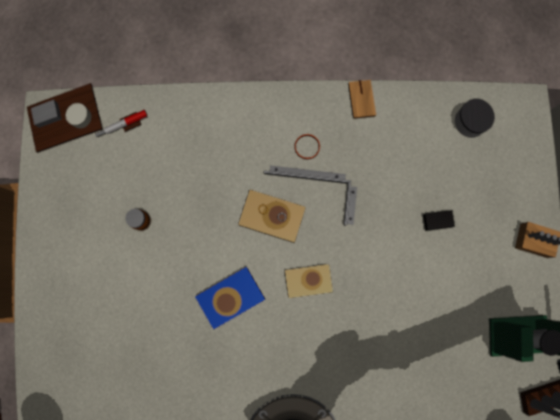

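View pics/side0.png

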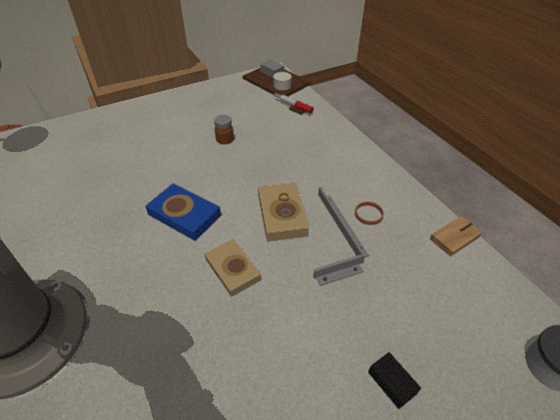

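Top view: brick at about (271,216), fence corner near (350,182), small decoy at (308,281), blue decoy at (230,297), bangle at (307,147), jar at (137,219), charcoal at (438,220). The side view shows the same objects: brick at (284,212), fence corner at (364,254).

```bash
cat > h.py <<'E'
import cv2,numpy as np
from rig import manip,cams
np.set_printoptions(precision=4,suppress=True)
def K(i): f=210/np.tan(np.radians(i['fov_y'])/2); return np.array([[f,0,i['cx']],[0,f,i['cy']],[0,0,1]])
def w(name,uv,z):
    i=cams.camera_info(name); p=cv2.undistortPoints(np.float64(uv).reshape(-1,1,2),K(i),i['D'])[:,0]
    d=np.c_[p,np.ones(len(p))]@i['pose'][:3,:3].T; o=i['pose'][:3,3]
    return (o+d*((z-o[2])/d[:,2])[:,None])[:,:2]
def brick(im,name,box):
    # outline of the tan brick's visible mask (x0,y0,x1,y1 search box)
    x0,y0,x1,y1=box; hsv=cv2.cvtColor(im,cv2.COLOR_RGB2HSV)
    m=np.zeros(im.shape[:2],np.uint8); m[y0:y1,x0:x1]=cv2.inRange(hsv,(8,70,60),(30,255,255))[y0:y1,x0:x1]
    m=cv2.morphologyEx(m,cv2.MORPH_CLOSE,np.ones((5,5)))
    c=max(cv2.findContours(m,cv2.RETR_EXTERNAL,cv2.CHAIN_APPROX_NONE)[0],key=cv2.contourArea)
    return c[:,0].astype(float)
def rect(name,im,box):
    p=w(name,brick(im,name,box),0.032)
    r=cv2.minAreaRect((p*1000).astype(np.float32)); return r
E
python3 - <<'E'
from h import *
t=cv2.imread("pics/top0.png");s=cv2.imread("pics/side0.png")
r=rect("top",t[:,:,::-1].copy(),(225,180,315,250));print(r);print(cv2.boxPoints(r))
r=rect("side",s[:,:,::-1].copy(),(250,175,315,245));print(r);print(cv2.boxPoints(r))
a=cv2.resize(t[150:240,230:370],None,fx=5,fy=5,interpolation=cv2.INTER_CUBIC)
b=cv2.resize(s[170:295,250:400],None,fx=5.2,fy=4.8,interpolation=cv2.INTER_CUBIC)
cv2.imwrite("pics/ct.png",a);cv2.imwrite("pics/cs.png",b)
print(a.shape,b.shape)
# jar, charcoal rough
print(w("top",[(137,219),(438,220),(307,147)],0.03))
E
```

```text
((575.0880737304688, 42.59282684326172), (151.07205200195312, 96.56192779541016), 71.65635681152344)
[[505.4881 -13.9101]
 [597.1434 -44.2997]
 [644.6881  99.0958]
 [553.0328 129.4853]]
((569.7340087890625, 33.475379943847656), (172.4628143310547, 95.76336669921875), 71.71554565429688)
[[497.216  -33.3801]
 [588.1444 -63.4244]
 [642.252  100.3309]
 [551.3236 130.3752]]
(450, 700, 3) (600, 780, 3)
[[ 0.5708  0.3893]
 [ 0.557  -0.3861]
 [ 0.7523 -0.0513]]
```

View pics/ct.png

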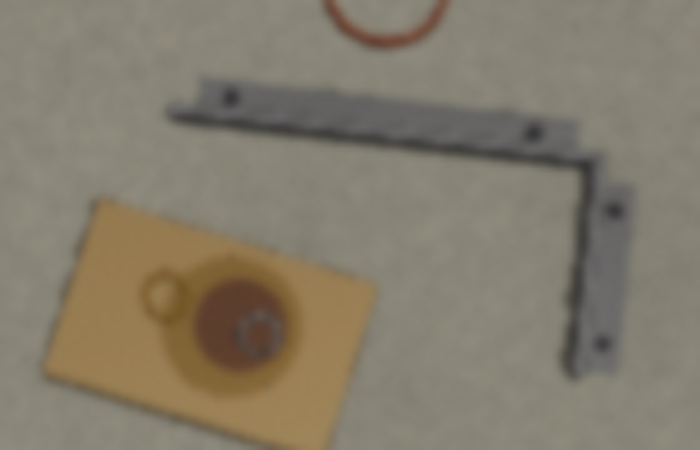

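View pics/cs.png

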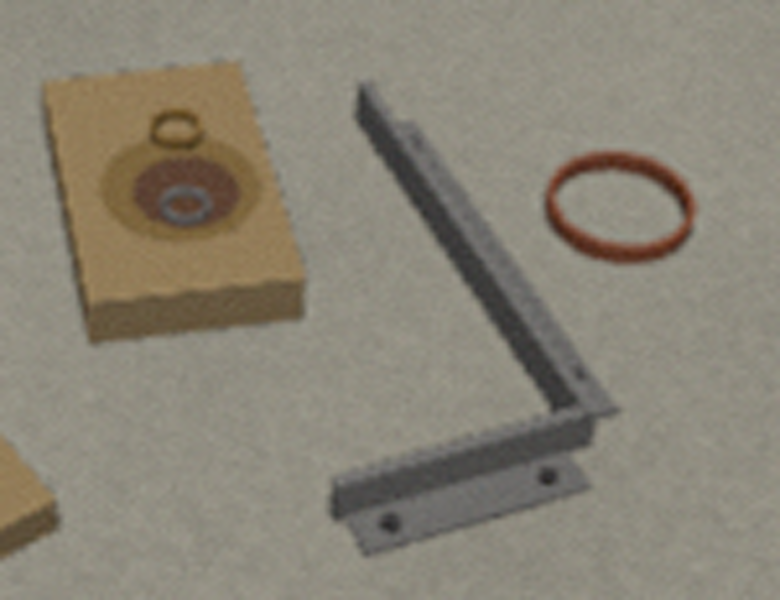

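The top crop shows the fence's inner face as a dark strip: long wall foot from crop (172,122) to (580,166), short wall from (583,170) to (568,375). In the side crop the inner corner foot is at about (553,408). The rings sit around the brick's middle.

```bash
python3 - <<'E'
from h import *
T=lambda a:[(230+(u+.5)/5-.5,150+(v+.5)/5-.5) for u,v in a]
S=lambda a:[(250+(u+.5)/5.2-.5,170+(v+.5)/4.8-.5) for u,v in a]
print("top foot",w("top",T([(172,122),(580,166),(583,170),(568,375)]),0.0)*1000)
print("side long foot, corner",w("side",S([(360,118),(553,408)]),0.0)*1000)
print("side top inner long end, outer corner, short end out",w("side",S([(358,85),(592,422),(334,482)]),0.028)*1000)
print("rings",w("top",T([(165,297),(260,333)]),0.036)*1000)
# small brick, blue brick
t=cv2.imread("pics/top0.png")[:,:,::-1].copy()
r=rect("top",t,(280,255,340,305));print(r)
c=w("side",S([(45,80),(240,63),(303,280),(90,305)]),0.032)*1000;print(c)
E
```

```text
top foot [[ 688.634    61.6304]
 [ 662.2549 -152.1196]
 [ 660.1035 -153.6339]
 [ 552.2003 -142.527 ]]
side long foot, corner [[ 691.1189   64.6216]
 [ 663.1128 -134.0231]]
side top inner long end, outer corner, short end out [[ 686.017    62.0628]
 [ 656.6095 -163.1309]
 [ 548.9312 -141.9717]]
rings [[591.2535  64.7036]
 [572.2256  16.8901]]
((409.7112731933594, -47.37409591674805), (71.40084075927734, 112.07905578613281), 6.7723541259765625)
[[555.2185 130.0776]
 [642.661   98.6207]
 [593.8132 -42.1909]
 [506.9983 -13.6516]]
```

```bash
cat >> h.py <<'E'
C=np.array([.661,-.154]);PHI=-0.12
def Rf(a): return np.array([[np.cos(a),-np.sin(a)],[np.sin(a),np.cos(a)]])
def tofence(p): return Rf(PHI).T@(np.array(p)-C)
def go(fx,fy,z,relyaw=0):
    "travel/twist numbers to reach a fence-frame point with tool x at relyaw from fence x, tool down"
    s=manip.sense();R=np.array(s['eef_rot']);p=np.array(s['tcp_pos'])
    t=np.r_[C+Rf(PHI)@[fx,fy],z]; a=PHI+relyaw
    Rt=np.array([[np.cos(a),np.sin(a),0],[np.sin(a),-np.cos(a),0],[0,0,-1]])
    print("t",s['t'],"fence",tofence(p[:2]),p[2],"F",np.array(s['wrist_force']),"w",s['grip_width'])
    print("travel",R.T@(t-p)/.25,"twist",cv2.Rodrigues(R.T@Rt)[0].ravel()/np.pi)
E
```

servo_tool:
  travel:
    - [0.81,-0.53,0]
    - [0.81,-0.53,0]
    - [0.81,-0.53,0]
    - [0.81,-0.53,0]
    - [0.81,-0.53,0]
  twist:
    - [0,0,0.146]
    - [0,0,0.146]
    - [0,0,0.146]
    - [0,0,0.146]
    - [0,0,0.146]
  fingers: 0

```text
t: 0.6
tcp_pos: [0.3733, -0.4414, 0.4044]
eef_rot: [[0.993, -0.117, -0.0], [-0.117, -0.993, 0.001], [-0.0, -0.001, -1.0]]
wrist_force: [0.4, -0.6, -0.5]
grip_width: 1.001
grasp_force: 0.0
```

```bash
python3 -c "
from h import *
print(tofence([.575,.0426])); go(-.14,-.06,.4); go(-.205,.185,.3)"
```

```text
[-0.1089  0.1849]
t 0.6 fence [-0.2513 -0.3198] 0.40438638645941277 F [ 0.3591 -0.61   -0.4642] w 1.0010708186414772
travel [ 0.4474 -1.0381  0.0183] twist [-0.0003  0.0001  0.0007]
t 0.6 fence [-0.2513 -0.3198] 0.40438638645941277 F [ 0.3591 -0.61   -0.4642] w 1.0010708186414772
travel [ 0.1897 -2.0183  0.4192] twist [-0.0003  0.0001  0.0007]
```

servo_tool:
  travel:
    - [0.3,-0.9,0]
    - [0.3,-0.9,0]
    - [0.3,-0.9,0]
    - [0.3,-0.9,0]
    - [0.3,-0.9,0]
  twist:
    - [0,0,0]
    - [0,0,0]
    - [0,0,0]
    - [0,0,0]
    - [0,0,0]

```text
t: 1.1
tcp_pos: [0.4739, -0.2261, 0.4046]
eef_rot: [[0.993, -0.116, 0.0], [-0.116, -0.993, 0.001], [-0.0, -0.001, -1.0]]
wrist_force: [1.3, 0.1, -0.4]
grip_width: 1.0
grasp_force: 0.0
```

servo_tool:
  travel:
    - [-0.11,-1.0,0.3]
    - [-0.11,-1.0,0.3]
    - [-0.11,-1.0,0.3]
    - [-0.11,-1.0,0.3]
    - [-0.11,-1.0,0.3]
  twist:
    - [0,0,0]
    - [0,0,0]
    - [0,0,0]
    - [0,0,0]
    - [0,0,0]

```text
t: 1.6
tcp_pos: [0.4746, 0.0118, 0.3327]
eef_rot: [[0.993, -0.119, 0.0], [-0.119, -0.993, -0.0], [0.0, 0.0, -1.0]]
wrist_force: [1.4, -0.4, 0.3]
grip_width: 1.002
grasp_force: 0.0
```

```bash
python3 -c "
from h import *
go(-.205,.185,.17)"
```

```text
t 1.6 fence [-0.2049  0.1423] 0.33269839973011356 F [ 1.4163 -0.4472  0.3391] w 1.0015125776613056
travel [-0.0004 -0.1709  0.6508] twist [ 0.     -0.      0.0003]
```

servo_tool:
  travel:
    - [0,-0.17,0.2]
    - [0,-0.17,0.35]
    - [0,-0.17,0.5]
    - [0,-0.17,0.64]
    - [0,-0.17,0.64]
  twist:
    - [0,0,0]
    - [0,0,0]
    - [0,0,0]
    - [0,0,0]
    - [0,0,0]

```text
t: 2.1
tcp_pos: [0.478, 0.0521, 0.1694]
eef_rot: [[0.993, -0.118, -0.009], [-0.118, -0.993, -0.002], [-0.008, 0.003, -1.0]]
wrist_force: [-0.7, 0.2, -0.2]
grip_width: 1.003
grasp_force: 0.0
```

```bash
python3 -c "
from h import *
go(-.205,.185,.17)
s=cams.get_image('side');t=cams.get_image('top')
a=cv2.resize(s[100:300,170:420],(800,600))[:,:,::-1];cv2.imwrite('pics/s1.png',a)"
```

```text
t 2.1 fence [-0.2064  0.1827] 0.1694334214196872 F [-0.7302  0.2366 -0.17  ] w 1.0027678359175336
travel [ 0.0055 -0.009  -0.0023] twist [0.0008 0.0027 0.0006]
```

View pics/s1.png

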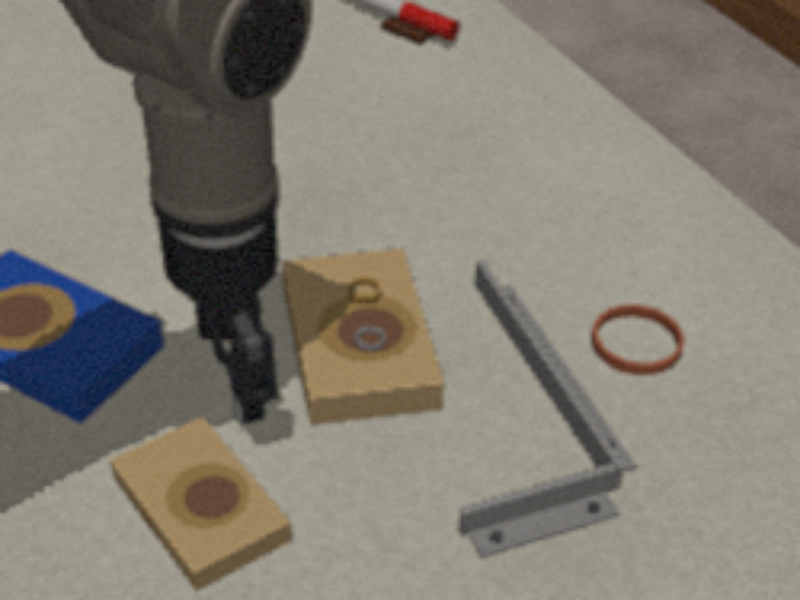

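The near finger's tip is at about (255,410) in the crop, close to the bench and clear of both the brick and the small decoy. Starting the push.

servo_tool:
  travel:
    - [0.03,0,0]
    - [0.06,0,0]
    - [0.09,0,0]
    - [0.11,0,0]
    - [0.13,0,0]
  twist:
    - [0,0,0]
    - [0,0,0]
    - [0,0,0]
    - [0,0,0]
    - [0,0,0]

```text
t: 2.7
tcp_pos: [0.5125, 0.048, 0.1735]
eef_rot: [[0.993, -0.119, -0.001], [-0.119, -0.993, -0.0], [-0.001, 0.001, -1.0]]
wrist_force: [-1.8, -1.1, 1.2]
grip_width: 0.999
grasp_force: 1.3
```

servo_tool:
  travel:
    - [0.016,0,0]
    - [0.032,0,0]
    - [0.048,0,0]
    - [0.064,0,0]
    - [0.08,0,0]
  twist:
    - [0,0,0]
    - [0,0,0]
    - [0,0,0]
    - [0,0,0]
    - [0,0,0]

```text
t: 3.2
tcp_pos: [0.5327, 0.046, 0.1732]
eef_rot: [[0.993, -0.119, 0.0], [-0.119, -0.993, 0.0], [0.0, -0.0, -1.0]]
wrist_force: [-0.9, -0.8, -0.9]
grip_width: 0.995
grasp_force: 0.7
```

```bash
python3 -c "
from h import *
go(-.106,.185,.17)
t=cams.get_image('top');cv2.imwrite('pics/t2.png',t[:,:,::-1])
print(rect('top',t,(225,160,345,260)))"
```

```text
t 3.2 fence [-0.1513  0.1832] 0.17318873797812911 F [-0.8544 -0.8444 -0.9093] w 0.9946420055800159
travel [ 0.1813 -0.0068  0.0128] twist [-0.     -0.0001  0.0004]
((622.10205078125, 79.19816589355469), (79.02984619140625, 47.40767288208008), 83.53947448730469)
```

servo_tool:
  travel:
    - [0.02,0,0]
    - [0.04,0,0]
    - [0.06,0,0]
    - [0.08,0,0]
    - [0.1,0,0]
  twist:
    - [0,0,0]
    - [0,0,0]
    - [0,0,0]
    - [0,0,0]
    - [0,0,0]

```text
t: 3.75
tcp_pos: [0.5576, 0.0432, 0.1732]
eef_rot: [[0.993, -0.118, 0.0], [-0.118, -0.993, 0.0], [0.0, -0.0, -1.0]]
wrist_force: [-1.6, 0.8, -0.9]
grip_width: 1.004
grasp_force: 0.9
```

servo_tool:
  travel:
    - [0.014,0,0]
    - [0.028,0,0]
    - [0.04,0,0]
    - [0.05,0,0]
    - [0.06,0,0]
  twist:
    - [0,0,0]
    - [0,0,0]
    - [0,0,0]
    - [0,0,0]
    - [0,0,0]

```text
t: 4.25
tcp_pos: [0.5721, 0.0413, 0.1733]
eef_rot: [[0.993, -0.119, -0.0], [-0.119, -0.993, -0.0], [-0.0, 0.0, -1.0]]
wrist_force: [-3.2, 0.8, 0.1]
grip_width: 1.004
grasp_force: 1.3
```

```bash
python3 -c "
from h import *
go(-.106,.185,.17)
t=cams.get_image('side')[100:300,170:420]
cv2.imwrite('pics/s3.png',cv2.resize(t,(800,600))[:,:,::-1])"
```

```text
t 4.25 fence [-0.1116  0.1832] 0.17325182714023504 F [-3.1975  0.8441  0.0582] w 1.0041477004301087
travel [ 0.0225 -0.007   0.013 ] twist [0.     0.0001 0.0004]
```

View pics/s3.png

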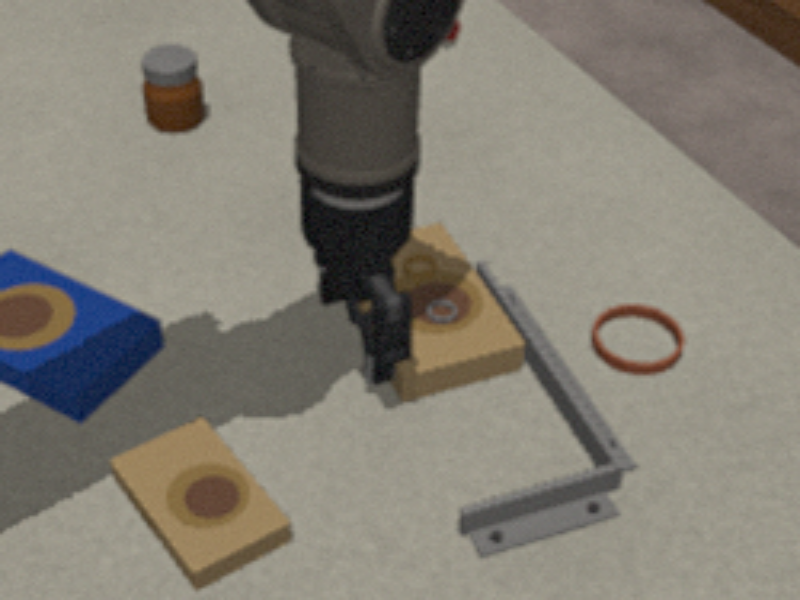

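The brick is square to the long wall with a small gap left at about (510,330), and both rings are on it. I'll creep forward until the force rises.

servo_tool:
  travel:
    - [0.006,0,0]
    - [0.012,0,0]
    - [0.018,0,0]
    - [0.024,0,0]
    - [0.024,0,0]
  twist:
    - [0,0,0]
    - [0,0,0]
    - [0,0,0]
    - [0,0,0]
    - [0,0,0]

```text
t: 4.8
tcp_pos: [0.5782, 0.0406, 0.1733]
eef_rot: [[0.993, -0.119, 0.0], [-0.119, -0.993, 0.0], [0.0, -0.0, -1.0]]
wrist_force: [-2.9, 1.2, 1.6]
grip_width: 0.999
grasp_force: 1.4
```

servo_tool:
  travel:
    - [0.004,0,0]
    - [0.008,0,0]
    - [0.012,0,0]
    - [0.012,0,0]
    - [0.012,0,0]
  twist:
    - [0,0,0]
    - [0,0,0]
    - [0,0,0]
    - [0,0,0]
    - [0,0,0]

```text
t: 5.3
tcp_pos: [0.5791, 0.0406, 0.1729]
eef_rot: [[0.993, -0.118, -0.005], [-0.118, -0.993, -0.0], [-0.005, 0.001, -1.0]]
wrist_force: [-10.3, 1.2, 7.1]
grip_width: 1.002
grasp_force: 5.2
```

servo_tool:
  travel:
    - [-0.1,0,0]
    - [-0.2,0,0]
    - [-0.24,0,-0.2]
    - [-0.24,0,-0.4]
    - [-0.24,0,-0.5]
  twist:
    - [0,0,0]
    - [0,0,0]
    - [0,0,0]
    - [0,0,0]
    - [0,0,0]

```text
t: 5.8
tcp_pos: [0.5228, 0.0476, 0.3024]
eef_rot: [[0.993, -0.119, 0.007], [-0.119, -0.993, 0.001], [0.007, -0.002, -1.0]]
wrist_force: [0.8, -0.4, 0.3]
grip_width: 0.999
grasp_force: 0.0
```

servo_tool:
  travel:
    - [0.2,-1,-0.2]
    - [0.2,-1,-0.2]
    - [0.2,-1,-0.2]
    - [0.2,-1,-0.2]
    - [0.2,-1,-0.2]
  twist:
    - [0,0,0]
    - [0,0,0]
    - [0,0,0]
    - [0,0,0]
    - [0,0,0]

```text
t: 6.3
tcp_pos: [0.5988, 0.2823, 0.3474]
eef_rot: [[0.993, -0.119, 0.003], [-0.119, -0.993, 0.001], [0.003, -0.001, -1.0]]
wrist_force: [1.4, -0.4, 0.7]
grip_width: 1.0
grasp_force: 0.0
```

```bash
python3 -c "
from h import *
go(-.0475,.32,.29,-1.5708);print(manip.sense()['q'])
t=cams.get_image('top');cv2.imwrite('pics/t4.png',t[:,:,::-1])
r=rect('top',t,(225,160,345,260));print(r,tofence(np.array(r[0])/1000))"
```

```text
t 6.3 fence [-0.1139  0.4257] 0.3473891774172807 F [ 1.4302 -0.402   0.655 ] w 1.0002551876957042
travel [0.265  0.4233 0.2297] twist [-0.001  -0.0003  0.5001]
[-0.3342  0.5252 -0.282   1.6278  0.1664  1.0094 -2.359 ]
((635.560791015625, 43.3968505859375), (150.56785583496094, 97.78939819335938), 83.0888442993164) [-0.0489  0.1929]
```

servo_tool:
  travel:
    - [0.26,0.4,0]
    - [0.26,0.4,0]
    - [0.26,0.4,0]
    - [0.26,0.4,0]
    - [0.26,0.4,0]
  twist:
    - [0,0,-0.22]
    - [0,0,-0.22]
    - [0,0,-0.22]
    - [0,0,-0.22]
    - [0,0,-0.22]
  fingers: 0.47

```text
t: 6.85
tcp_pos: [0.6516, 0.1715, 0.3464]
eef_rot: [[0.839, 0.543, 0.002], [0.543, -0.839, 0.0], [0.002, 0.001, -1.0]]
wrist_force: [-0.7, -0.5, -0.6]
grip_width: 0.53
grasp_force: 0.0
```

servo_tool:
  travel:
    - [0,0,0]
    - [0,0,0]
    - [0,0,0]
    - [0,0,0]
    - [0,0,0]
  twist:
    - [0,0,-0.22]
    - [0,0,-0.22]
    - [0,0,-0.22]
    - [0,0,-0.22]
    - [0,0,-0.22]

```text
t: 7.35
tcp_pos: [0.651, 0.173, 0.3466]
eef_rot: [[0.298, 0.955, 0.002], [0.955, -0.298, 0.001], [0.001, 0.002, -1.0]]
wrist_force: [0.3, -0.0, -0.6]
grip_width: 0.531
grasp_force: 0.0
```

```bash
python3 -c "
from h import *
go(-.05,.315,.18,1.5708);print(manip.sense()['q'])"
```

```text
t 7.35 fence [-0.049   0.3234] 0.3465543149994997 F [ 0.2568 -0.0461 -0.6447] w 0.5311505390106778
travel [-0.0345  0.0012  0.6662] twist [ 0.0006 -0.0003 -0.0582]
[ 0.0383  0.5925 -0.5698  1.5829  0.3513  1.068  -0.9271]
```

servo_tool:
  travel:
    - [0,0,0.15]
    - [0,0,0.3]
    - [0,0,0.45]
    - [-0.01,0,0.6]
    - [-0.01,0,0.66]
  twist:
    - [0,0,-0.058]
    - [0,0,-0.058]
    - [0,0,-0.058]
    - [0,0,-0.058]
    - [0,0,-0.058]

```text
t: 7.85
tcp_pos: [0.6488, 0.1696, 0.1776]
eef_rot: [[0.126, 0.992, -0.004], [0.992, -0.126, -0.002], [-0.002, -0.004, -1.0]]
wrist_force: [0.4, -0.5, 0.5]
grip_width: 0.529
grasp_force: 0.0
```

```bash
python3 -c "
from h import *
go(-.05,.285,.18,1.5708)
t=cams.get_image('side')[70:270,200:450]
cv2.imwrite('pics/s5.png',cv2.resize(t,(800,600))[:,:,::-1])"
```

```text
t 7.85 fence [-0.0509  0.3198] 0.17761318725468675 F [ 0.3577 -0.4891  0.5221] w 0.5286508651578395
travel [-0.1391  0.0042 -0.0092] twist [-0.0011  0.0007 -0.0019]
```

View pics/s5.png

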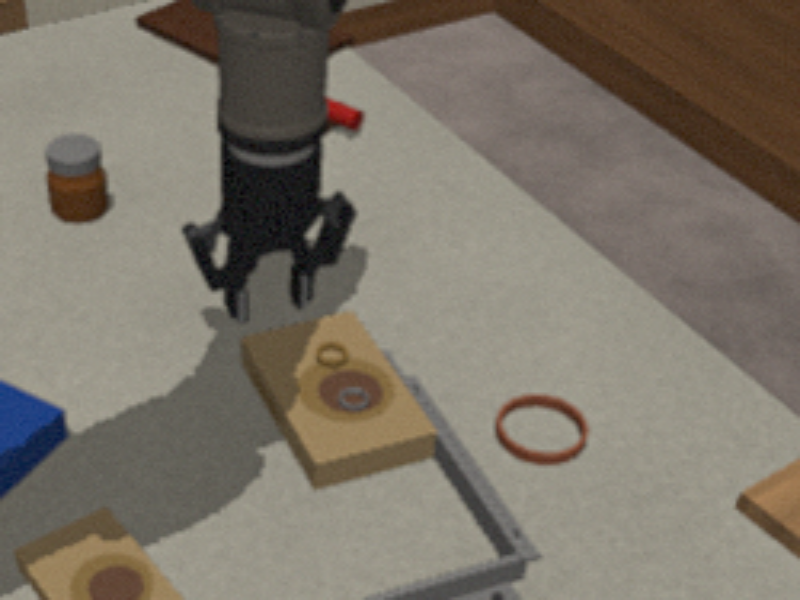

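The fingers are centred behind the brick's far end, and the brick is flush along the long wall with its rings on. Pushing toward the short wall.

servo_tool:
  travel:
    - [-0.03,0.004,-0.01]
    - [-0.06,0.004,-0.01]
    - [-0.09,0.004,-0.01]
    - [-0.12,0.004,-0.01]
    - [-0.14,0.004,-0.01]
  twist:
    - [0,0,-0.002]
    - [0,0,-0.002]
    - [0,0,-0.002]
    - [0,0,-0.002]
    - [0,0,-0.002]

```text
t: 8.4
tcp_pos: [0.6465, 0.1349, 0.1848]
eef_rot: [[0.12, 0.993, 0.001], [0.993, -0.12, -0.0], [-0.0, 0.001, -1.0]]
wrist_force: [-0.8, 0.3, -0.2]
grip_width: 0.53
grasp_force: 0.0
```

servo_tool:
  travel:
    - [-0.016,0,0]
    - [-0.032,0,0]
    - [-0.05,0,0]
    - [-0.07,0,0]
    - [-0.09,0,0]
  twist:
    - [0,0,0]
    - [0,0,0]
    - [0,0,0]
    - [0,0,0]
    - [0,0,0]

```text
t: 8.9
tcp_pos: [0.6435, 0.1147, 0.1843]
eef_rot: [[0.118, 0.993, 0.001], [0.993, -0.118, 0.002], [0.002, 0.0, -1.0]]
wrist_force: [-0.0, 5.4, 3.3]
grip_width: 0.529
grasp_force: 2.3
```

servo_tool:
  travel:
    - [-0.02,0,0]
    - [-0.04,0,0]
    - [-0.06,0,0]
    - [-0.08,0,0]
    - [-0.1,0,0]
  twist:
    - [0,0,0]
    - [0,0,0]
    - [0,0,0]
    - [0,0,0]
    - [0,0,0]

```text
t: 9.4
tcp_pos: [0.6406, 0.0894, 0.1842]
eef_rot: [[0.118, 0.993, 0.0], [0.993, -0.118, 0.001], [0.001, 0.0, -1.0]]
wrist_force: [-0.8, 4.7, 4.3]
grip_width: 0.535
grasp_force: 2.6
```

```bash
python3 -c "
from h import *
go(-.05,.161,.18,1.5708)
t=cams.get_image('side')[70:270,200:450]
cv2.imwrite('pics/s6.png',cv2.resize(t,(800,600))[:,:,::-1])"
```

```text
t 9.4 fence [-0.0494  0.2392] 0.18423417483702048 F [-0.7576  4.7386  4.2627] w 0.5348569268105441
travel [-0.3129 -0.0029  0.0166] twist [ 0.0001 -0.0004  0.0004]
```

View pics/s6.png

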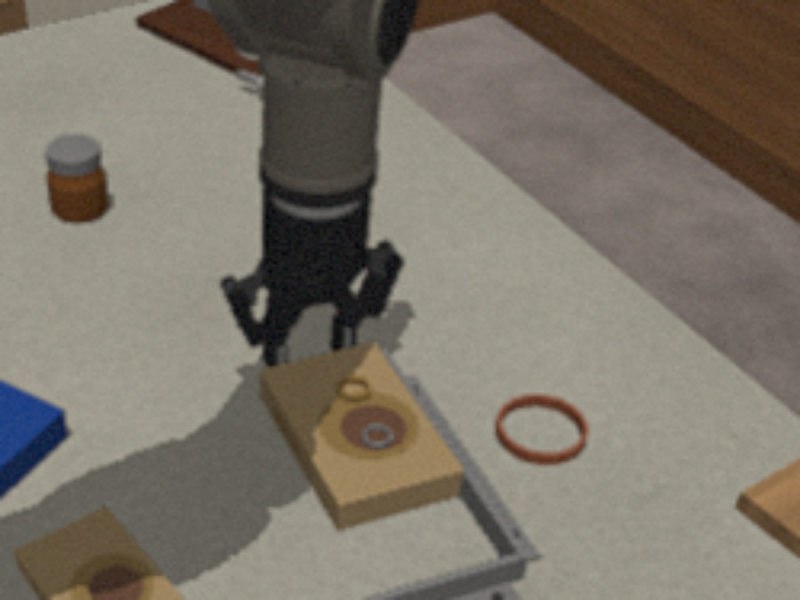

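The brick slides along the wall, square, rings on. Continuing.

servo_tool:
  travel:
    - [-0.022,0,0]
    - [-0.044,0,0]
    - [-0.066,0,0]
    - [-0.088,0,0]
    - [-0.11,0,0]
  twist:
    - [0,0,0]
    - [0,0,0]
    - [0,0,0]
    - [0,0,0]
    - [0,0,0]

```text
t: 9.95
tcp_pos: [0.6373, 0.0617, 0.184]
eef_rot: [[0.118, 0.993, 0.0], [0.993, -0.118, 0.0], [0.0, 0.0, -1.0]]
wrist_force: [0.8, 4.4, 3.4]
grip_width: 0.526
grasp_force: 2.5
```

servo_tool:
  travel:
    - [-0.022,0,0]
    - [-0.044,0,0]
    - [-0.066,0,0]
    - [-0.088,0,0]
    - [-0.11,0,0]
  twist:
    - [0,0,0]
    - [0,0,0]
    - [0,0,0]
    - [0,0,0]
    - [0,0,0]

```text
t: 10.45
tcp_pos: [0.634, 0.0345, 0.184]
eef_rot: [[0.118, 0.993, 0.0], [0.993, -0.118, 0.001], [0.001, -0.0, -1.0]]
wrist_force: [-1.3, 5.2, 3.4]
grip_width: 0.527
grasp_force: 2.5
```

servo_tool:
  travel:
    - [-0.014,0,0]
    - [-0.028,0,0]
    - [-0.04,0,0]
    - [-0.05,0,0]
    - [-0.06,0,0]
  twist:
    - [0,0,0]
    - [0,0,0]
    - [0,0,0]
    - [0,0,0]
    - [0,0,0]

```text
t: 10.95
tcp_pos: [0.6322, 0.0197, 0.1839]
eef_rot: [[0.118, 0.993, -0.0], [0.993, -0.118, 0.0], [0.0, -0.0, -1.0]]
wrist_force: [-0.0, 4.5, 4.4]
grip_width: 0.529
grasp_force: 2.5
```

```bash
python3 -c "
from h import *
go(-.05,.161,.18,1.5708)"
```

```text
t 10.95 fence [-0.0494  0.169 ] 0.18394785224516647 F [-0.0364  4.5151  4.4368] w 0.5288319053814224
travel [-0.0321 -0.0025  0.0158] twist [-0.     -0.0001  0.0004]
```

Creep the last few millimetres.

servo_tool:
  travel:
    - [-0.006,0,0]
    - [-0.012,0,0]
    - [-0.018,0,0]
    - [-0.024,0,0]
    - [-0.024,0,0]
  twist:
    - [0,0,0]
    - [0,0,0]
    - [0,0,0]
    - [0,0,0]
    - [0,0,0]

```text
t: 11.45
tcp_pos: [0.6315, 0.0134, 0.1838]
eef_rot: [[0.119, 0.993, -0.0], [0.993, -0.119, -0.0], [-0.0, -0.0, -1.0]]
wrist_force: [-0.7, 3.8, 3.9]
grip_width: 0.532
grasp_force: 2.1
```

servo_tool:
  travel:
    - [-0.004,0,0]
    - [-0.008,0,0]
    - [-0.012,0,0]
    - [-0.012,0,0]
    - [-0.012,0,0]
  twist:
    - [0,0,0]
    - [0,0,0]
    - [0,0,0]
    - [0,0,0]
    - [0,0,0]

```text
t: 11.95
tcp_pos: [0.6313, 0.0125, 0.1839]
eef_rot: [[0.117, 0.993, 0.001], [0.993, -0.117, 0.003], [0.003, 0.0, -1.0]]
wrist_force: [0.1, 8.6, 2.3]
grip_width: 0.53
grasp_force: 4.4
```

servo_tool:
  travel:
    - [-0.006,0,0]
    - [-0.006,0,0]
    - [-0.006,0,0]
  twist:
    - [0,0,0]
    - [0,0,0]
    - [0,0,0]

```text
t: 12.25
tcp_pos: [0.6314, 0.0121, 0.184]
eef_rot: [[0.117, 0.993, 0.002], [0.993, -0.117, 0.005], [0.005, 0.001, -1.0]]
wrist_force: [2.3, 11.6, -0.7]
grip_width: 0.529
grasp_force: 5.8
```

servo_tool:
  travel:
    - [0.08,0,0]
    - [0.2,0,0]
    - [0.25,0,-0.1]
    - [0.3,0,-0.3]
    - [0.3,0,-0.5]
  twist:
    - [0,0,0]
    - [0,0,0]
    - [0,0,0]
    - [0,0,0]
    - [0,0,0]

```text
t: 12.75
tcp_pos: [0.6394, 0.0839, 0.3071]
eef_rot: [[0.117, 0.993, -0.004], [0.993, -0.117, -0.002], [-0.002, -0.003, -1.0]]
wrist_force: [1.0, 0.3, -0.1]
grip_width: 0.532
grasp_force: 0.0
```

servo_tool:
  travel:
    - [0.6,0,-0.2]
    - [0.6,0,-0.2]
    - [0.6,0,-0.2]
    - [0.6,0,-0.2]
    - [0.6,0,-0.2]
  twist:
    - [0,0,0]
    - [0,0,0]
    - [0,0,0]
    - [0,0,0]
    - [0,0,0]

```text
t: 13.25
tcp_pos: [0.6576, 0.2338, 0.3573]
eef_rot: [[0.116, 0.993, 0.0], [0.993, -0.116, -0.001], [-0.001, 0.001, -1.0]]
wrist_force: [-0.8, -0.6, -0.7]
grip_width: 0.529
grasp_force: 0.0
```

```bash
python3 -c "
from h import *
go(-.05,.161,.18,1.5708)
t=cams.get_image('top')
r=rect('top',t,(245,150,365,270));print(r,tofence(np.array(r[0])/1000))
s=cams.get_image('side')[150:300,230:430]
a=cv2.resize(s,(800,600),interpolation=cv2.INTER_CUBIC)
cv2.imwrite('pics/f7.png',a[:,:,::-1])"
```

```text
t 13.25 fence [-0.0498  0.3846] 0.357326496218602 F [-0.8094 -0.5624 -0.6709] w 0.5293338532370235
travel [-0.8937 -0.0045  0.7101] twist [0.0002 0.0003 0.0012]
((620.6885375976562, -74.25858306884766), (151.7873077392578, 97.7088851928711), 82.5329818725586) [-0.0496  0.0743]
```

View pics/f7.png

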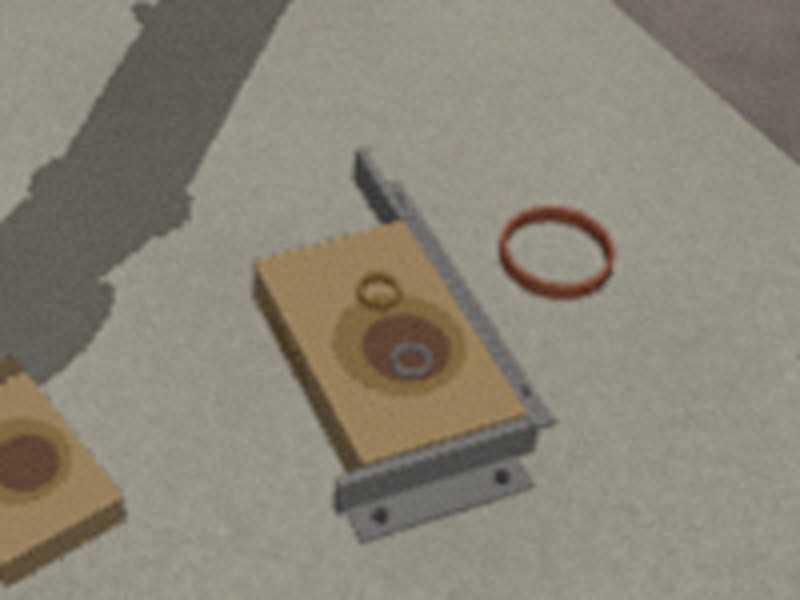

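Picture: brick seated in the corner, both rings on it, bangle untouched. The top view puts it at about (-49.6, 74.3) mm, with a 2 mm calibration error. I'll press the long side once more to be safe.

servo_tool:
  travel:
    - [-0.9,-0.4,0]
    - [-0.9,-0.4,0]
    - [-0.9,-0.4,0]
    - [-0.9,-0.4,0]
    - [-0.9,-0.4,0]
  twist:
    - [0,0,0.22]
    - [0,0,0.22]
    - [0,0,0.22]
    - [0,0,0.22]
    - [0,0,0.22]

```text
t: 13.85
tcp_pos: [0.5298, 0.0158, 0.3565]
eef_rot: [[0.732, 0.682, -0.002], [0.682, -0.732, -0.002], [-0.003, 0.0, -1.0]]
wrist_force: [0.5, -1.0, -0.1]
grip_width: 0.531
grasp_force: 0.0
```

servo_tool:
  travel:
    - [0,0,0]
    - [0,0,0]
    - [0,0,0]
    - [0,0,0]
    - [0,0,0]
  twist:
    - [0,0,0.22]
    - [0,0,0.22]
    - [0,0,0.22]
    - [0,0,0.22]
    - [0,0,0.22]

```text
t: 14.35
tcp_pos: [0.5311, 0.0178, 0.3566]
eef_rot: [[0.998, 0.059, -0.002], [0.059, -0.998, -0.002], [-0.002, 0.002, -1.0]]
wrist_force: [0.4, -0.3, 0.3]
grip_width: 0.529
grasp_force: 0.0
```

```bash
python3 -c "
from h import *
go(-.14,.078,.3,0)"
```

```text
t 14.35 fence [-0.1495  0.155 ] 0.3565945292648615 F [ 0.3925 -0.3453  0.3423] w 0.5292145998044797
travel [-0.017   0.3094  0.227 ] twist [0.0006 0.0006 0.0571]
```

servo_tool:
  travel:
    - [-0.02,0.31,0.22]
    - [-0.02,0.31,0.22]
    - [-0.02,0.31,0.22]
    - [-0.02,0.31,0.22]
    - [-0.02,0.31,0.22]
  twist:
    - [0,0,0.057]
    - [0,0,0.057]
    - [0,0,0.057]
    - [0,0,0.057]
    - [0,0,0.057]

```text
t: 14.85
tcp_pos: [0.532, -0.0571, 0.3026]
eef_rot: [[0.994, -0.11, 0.0], [-0.11, -0.994, -0.0], [0.0, 0.0, -1.0]]
wrist_force: [0.4, 0.2, 1.7]
grip_width: 0.533
grasp_force: 0.0
```

```bash
python3 -c "
from h import *
go(-.14,.078,.184,0)"
```

```text
t 14.85 fence [-0.1397  0.0808] 0.30263710372274616 F [0.4347 0.2441 1.7372] w 0.5325147503163317
travel [-0.0015  0.011   0.4745] twist [ 0.     -0.0001  0.0031]
```

servo_tool:
  travel:
    - [0,0,0.15]
    - [0,0,0.3]
    - [0,0,0.42]
    - [0,0,0.47]
    - [0,0,0.47]
  twist:
    - [0,0,0.003]
    - [0,0,0.003]
    - [0,0,0.003]
    - [0,0,0.003]
    - [0,0,0.003]

```text
t: 15.35
tcp_pos: [0.5318, -0.056, 0.1841]
eef_rot: [[0.993, -0.117, -0.002], [-0.117, -0.993, 0.0], [-0.002, -0.0, -1.0]]
wrist_force: [0.9, -0.0, -0.7]
grip_width: 0.531
grasp_force: 0.0
```

servo_tool:
  travel:
    - [0.03,0,0]
    - [0.06,0,0]
    - [0.08,0,0]
    - [0.1,0,0]
    - [0.11,0,0]
  twist:
    - [0,0,0]
    - [0,0,0]
    - [0,0,0]
    - [0,0,0]
    - [0,0,0]

```text
t: 15.85
tcp_pos: [0.5603, -0.06, 0.1854]
eef_rot: [[0.993, -0.119, 0.001], [-0.119, -0.993, -0.0], [0.001, -0.0, -1.0]]
wrist_force: [-0.5, -0.1, 0.4]
grip_width: 0.526
grasp_force: 0.0
```

servo_tool:
  travel:
    - [0.006,0,0]
    - [0.012,0,0]
    - [0.018,0,0]
    - [0.024,0,0]
    - [0.028,0,0]
  twist:
    - [0,0,0]
    - [0,0,0]
    - [0,0,0]
    - [0,0,0]
    - [0,0,0]

```text
t: 16.35
tcp_pos: [0.5657, -0.0607, 0.1846]
eef_rot: [[0.993, -0.119, -0.002], [-0.119, -0.993, -0.0], [-0.002, 0.0, -1.0]]
wrist_force: [-4.4, 0.2, 3.9]
grip_width: 0.533
grasp_force: 2.5
```

```bash
python3 -c "
from h import *
go(-.1047,.078,.184,0)"
```

```text
t 16.35 fence [-0.1058  0.0813] 0.18464941540598726 F [-4.429   0.1908  3.8729] w 0.5326785819505176
travel [0.0043 0.013  0.0026] twist [0.0001 0.0008 0.0003]
```

servo_tool:
  travel:
    - [0.006,0,0]
    - [0.01,0,0]
    - [0.014,0,0]
    - [0.014,0,0]
  twist:
    - [0,0,0]
    - [0,0,0]
    - [0,0,0]
    - [0,0,0]

```text
t: 16.75
tcp_pos: [0.5668, -0.0609, 0.184]
eef_rot: [[0.993, -0.119, -0.009], [-0.119, -0.993, -0.0], [-0.009, 0.001, -1.0]]
wrist_force: [-10.8, 1.8, 8.3]
grip_width: 0.53
grasp_force: 5.9
```

```bash
python3 -c "
from h import *
go(-.1047,.078,.184,0)"
```

```text
t 16.75 fence [-0.1046  0.0812] 0.18403408648531072 F [-10.7502   1.8152   8.3254] w 0.5304896011367275
travel [-0.0002  0.0127  0.0002] twist [0.0004 0.0028 0.0002]
```

Firm against the wall, at the same tool position (-104.6 mm) as the first flush contact. Backing off and checking.

servo_tool:
  travel:
    - [-0.05,0,0]
    - [-0.15,0,0]
    - [-0.2,0,0]
    - [-0.2,0,-0.2]
    - [-0.2,0,-0.4]
  twist:
    - [0,0,0]
    - [0,0,0]
    - [0,0,0]
    - [0,0,0]
    - [0,0,0]

```text
t: 17.25
tcp_pos: [0.5193, -0.0551, 0.285]
eef_rot: [[0.993, -0.118, -0.003], [-0.118, -0.993, 0.0], [-0.003, -0.0, -1.0]]
wrist_force: [1.7, -1.0, 0.4]
grip_width: 0.528
grasp_force: 0.0
```

servo_tool:
  travel:
    - [0,0.9,-0.3]
    - [0,0.9,-0.3]
    - [0,0.9,-0.3]
    - [0,0.9,-0.3]
    - [0,0.9,-0.3]
  twist:
    - [0,0,0]
    - [0,0,0]
    - [0,0,0]
    - [0,0,0]
    - [0,0,0]

```text
t: 17.75
tcp_pos: [0.4926, -0.2821, 0.3613]
eef_rot: [[0.993, -0.121, 0.002], [-0.121, -0.993, -0.002], [0.002, 0.002, -1.0]]
wrist_force: [0.6, 0.1, -0.3]
grip_width: 0.532
grasp_force: 0.0
```

servo_tool:
  travel:
    - [0,0,0]
    - [0,0,0]
    - [0,0,0]
  twist:
    - [0,0,0]
    - [0,0,0]
    - [0,0,0]

```text
t: 18.05
tcp_pos: [0.4938, -0.2772, 0.3595]
eef_rot: [[0.993, -0.117, -0.0], [-0.117, -0.993, 0.001], [-0.0, -0.001, -1.0]]
wrist_force: [0.6, 0.5, -0.5]
grip_width: 0.529
grasp_force: 0.0
```

```bash
python3 -c "
from h import *
t=cams.get_image('top')
r=rect('top',t,(245,150,365,270));print(r,tofence(np.array(r[0])/1000))
a=cv2.resize(t[140:240,260:370],None,fx=5,fy=5,interpolation=cv2.INTER_CUBIC)
cv2.imwrite('pics/f8.png',a[:,:,::-1])"
```

```text
((620.8075561523438, -74.11579895019531), (151.53236389160156, 97.78240966796875), 82.48091888427734) [-0.0495  0.0745]
```

View pics/f8.png

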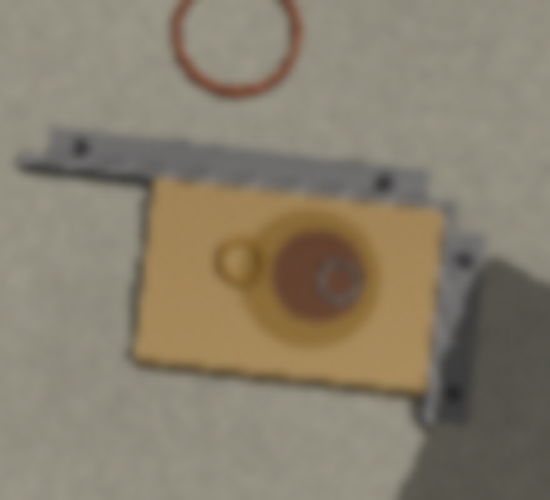

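The brick is flush to both walls in the picture, both rings are on it, and the hand is clear. Handing in.

```bash
python3 -c "
from rig import manip
print(manip.sign_off())"
```

```text
the job is handed in; nothing more can be done
None
```

I pushed the brick into the fence corner and handed the job in at about 18 s: the last picture shows it flush to both walls with both rings on it, the bangle looks unmoved, the hand is clear, but the verdict was not shown and I did not re-measure the jar or the charcoal block, which the hand never came near.

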